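Pull the retaining clip off a shaker spindle with a hooked pick

ROBOT

A 6-joint arm with a two-finger parallel gripper is mounted at the origin on a cart in front of the work surface, level with it; the furniture and walls round the work are solid. World frame = base frame: x ahead of the robot, y to its left, z up, the work surface at z = 0. Lengths are in mm, angles in rad, forces in N, time in s.
With the tool pointing down it reaches from about 325 to 775 mm from the base axis. Payload 5.5 kg.
Tool frame: the origin (TCP) lies at the very end of the fingers, on their centre line; the grasp point (between the pads) lies 19 mm behind it; z points along the fingers, y is the direction in which the jaws open and shut (so a half turn about z gives the same grasp; the last joint's range is limited). The gripper opens to 85 mm and grips with 20 to 120 N. Pads are 22 mm wide; open, the fingers measure 114 mm over their backs; the gripper's body (76 mm by 85 mm) begins 54 mm behind the grasp point. The pads swing forward as they close: fully open they stand 13 mm farther back than shut.
Start: joints at [-1.233, 0.091, 1.231, -0, 1.82, -0.057], TCP at [230.775, -553.859, 231.275] pointing down, gripper open.
Joint ranges: [-2.87, 2.87], [-0.86, 2.18], [0.17, 2.46], [-1.51, 4.65], [0.06, 2.69], [-2.65, 2.65]. Speed limits (rad/s): [2.57, 2.57, 3.01, 3.14, 3.14, 3.14].

INTERFACE

Orientations are given as [roll, pitch, yaw] about the fixed x, y, z axes, in that order (R = Rz(yaw) Ry(pitch) Rx(roll)).
In Python, from rig import state, camera, camera_params, hand_in gives the robot as it stands.
- The arm moves only by the shell command python3 -m crank 'ROWS' [OPENING] [FORCE]. ROWS is JSON, a list that holds one entry, the list of rows, each a list of 4 numbers: the shift along the tool's x, y, z as a fraction of full scale, then the turn about the tool's z as a fraction of full scale. In form: [[[tx, ty, tz, turn], ...]]. A call has 1 to 5 rows; each row is the pose to reach, as a shift and turn from the pose commanded when the call began, along the tool's axes at that moment, turning the shorter way round; what a row does not reach only later rows make up. Full scale, the value 1, is 100 mm for a shift and pi rad for a turn. A row lasts 1/8 s, in which the tool goes at most 62.5 mm and 10.7 degrees, less where a joint would pass 70% of its speed; a pose out of reach is approached as far as the arm can. A call with a number of a shift or a turn outside -1 to 1 is refused whole. A call with a gripper value outside its range is refused whole. OPENING is the finger opening in mm, from 0 to 85.4, set as the call begins (- or left out, the last holds). The fingers move at their own pace and stop on an object; FORCE is the grip in N (left out, the last holds). Time passes only in rows, so rows that repeat a pose let the fingers close. It gives the time, the measured TCP pose, the force and the opening at its end, in the units of the state.
- state(): the state, without advancing time (a new reading comes with each control period).
- camera(name): name is "side" or "top" or "wrist"; returns (picture, depth): 400x640x3 uint8, blue, green, red; 400x640 float32, mm along the optical axis (not along the pixel's ray), 0 where there is no reading.
- camera_params(name): a dict with "K" (3x3 intrinsics, pixels), "k1" (the pictures are not rectified: a ray, as slopes to the right and down, at radius r is drawn at 1 + k1 r^2 times it, then the intrinsics apply), "pose" (4x4, takes a point from camera to world coordinates). Camera axes: x right, y up, looking along -z (the intrinsics and any distortion apply to the point x, -y, -z); pixel columns grow to the right and rows downward; lengths in mm; the calibration is good to about 2 mm. A picture is of the moment at which its call begins: read the wrist's pose just before it. camera_params takes no time and is no camera call; for the wrist camera it gives the pose at the moment of the call.
- hand_in(): hands the job in, once; it reports no verdict.
The state is a dict: "clock": time; "joint_positions": joint angles; "joint_velocities": joint speeds; "joint_efforts": joint torques, N m; "position": TCP position; "ee_rot": TCP orientation; "ft_force": force on the tool from outside, world axes, zero at the start; "torque": the same for the moment, N m; "grip_width": finger opening in mm.
Only numpy, scipy, OpenCV 4.12 (cv2) and the standard library are available. Lean on these libraries where they do the work, as an engineer would, in place of code of your own. Each camera call takes 0.05 s, during which the arm holds its last target.

TASK

Take the hooked pick with the orange handle from its grey cradle, hook it in the pull loop of the steel retaining clip on the shaker with the blue platform, and pull the clip out of the groove of its spindle, without touching the clip with the gripper. Leave the clip lying free of the spindle on the blue platform and lay the pick back across its cradle. The clip on the shaker with the white platform stays in its groove.

Things in the scene. Friction and masses are not known exactly. Their poses are not given: they have to be found in the camera images.
- pick_grip (a point): Centre of the hooked pick's orange handle (loose, 80 g): a bar 115 mm long (x), 14 wide (y), 16 high (z up). A 5 mm steel shank runs on from its +x end; 105 mm along +x from here it bends straight down as the hook, a 5 mm round pin whose tip is 30 mm below this point. Lies level across its cradle, hook hanging clear in front; grip the middle from above, between the cradle's walls.
- cradle: Fixed grey tool cradle; origin on the bench under its centre. Base 110 (x) x 94 (y) x 5 mm with two upright cross walls at x = -38 and +38 mm, each 8 mm thick and 94 mm wide (y), tops at 40 mm, a 15 mm horn on each end. The pick's handle lies along x on both walls, its centre 48 mm over the bench.
- clip: Clip to remove, 5 mm steel wire, 40 g, on the blue platform. Origin: ring centre on the spindle axis, underside, 38 mm over the bench. x, y in its plane, z up. Raised pull loop at -x, facing the robot within 0.45 rad: wire 8 to 13 mm above the origin; opening 18 x 17 mm, centred 26.5 mm along -x. Sprung arms: about 5 N along -x snaps it off; clear after 27 mm: pull it 32 to 36, plus 6 slack.
- blue_shaker: Fixed shaker with the blue round platform. Origin on the spindle axis at the bench top. Platform 168 mm across, floor 38 mm over the bench, lip to 44 mm (158 mm across inside). The spindle stands in its middle: a groove neck 20 mm across from the floor to 44.5 mm, which the clip clasps, then the head, 30 mm across, to 53 mm. The clip's loop has 8 mm free under its wire.
- other_clip: The same kind of clip, same origin and axes, on the like shaker with the white platform. It must stay in its groove.

How it is judged:
By the outcome, as a careful person would: the job done as asked, in the order asked, and still so for the second after the job is handed in, with the robot touching nothing.
It also fails if it takes over 45 s, if anything falls off the work surface, if the arm or the gripper's body presses on something with over 40 N, if the wrist force passes 120 N, or if a joint passes its speed limit or range.

## Working session

There is one attempt and no reset: what is moved stays moved. The work goes in short steps, Python scripts to look and compute and a shell command to move; the robot and the scene stay as the last step left them, time stands still between calls to the robot, and variables do not carry over. Pictures are saved under pics/ and viewed, and the job is handed in when it is done.

```bash
ls; mkdir -p pics
python3 - <<'E'
from rig import *
import cv2
s=state(); print(s)
for n in ("top","side","wrist"):
    p=camera_params(n); print(n,p)
    im,d=camera(n); cv2.imwrite(f"pics/{n}0.png",im)
    import numpy as np; np.save(f"pics/{n}0.npy",d); print((d>0).mean())
E
```

```text
pics
{'clock': 0.0, 'joint_positions': array([-1.23271118e+00,  9.18860222e-02,  1.23190185e+00, -3.89852090e-05,
        1.81979581e+00, -5.67037919e-02]), 'joint_velocities': array([-0.00133126, -0.00078129,  0.00102767,  0.00093657, -0.00067234,
        0.00190661]), 'joint_efforts': array([ 1.15698858e-03, -4.58721828e+01, -4.18026924e+01, -8.33892409e-05,
        1.14885604e-02, -9.79918781e-06]), 'position': array([ 230.65772108, -553.58392897,  230.12559025]), 'ee_rot': array([-3.13960268e+00, -7.50971872e-05,  3.94779299e-01]), 'ft_force': array([ 0.0435629 , -0.49533475,  0.11430922]), 'torque': array([-0.04293899, -0.00150594,  0.02785914]), 'grip_width': 85.30528463340117}
top {'K': array([[394.70905066,   0.        , 325.29624669],
       [  0.        , 394.70905066, 199.54937965],
       [  0.        ,   0.        ,   1.        ]]), 'k1': 0.0059476897522559285, 'pose': array([[ 2.55171211e-02,  9.97663972e-01, -6.33677772e-02,
         5.07278219e+02],
       [-9.99401989e-01,  2.39791889e-02, -2.49131149e-02,
        -5.17828275e+01],
       [-2.33354092e-02,  6.3965593
[... 563 characters left out ...]
.28353875e-01,
         4.35830987e+02],
       [ 0.00000000e+00,  0.00000000e+00,  0.00000000e+00,
         1.00000000e+00]])}
0.99594140625
wrist {'K': array([[327.44022159,   0.        , 322.1568248 ],
       [  0.        , 327.44022159, 205.92466982],
       [  0.        ,   0.        ,   1.        ]]), 'k1': -0.03950673360750708, 'pose': array([[ 3.84418268e-01,  8.80140577e-01,  2.78523178e-01,
         3.01767141e+02],
       [-9.23155994e-01,  3.67277326e-01,  1.13535793e-01,
        -5.25630508e+02],
       [-2.36778962e-03, -3.00765575e-01,  9.53695162e-01,
         3.73491804e+02],
       [ 0.00000000e+00,  0.00000000e+00,  0.00000000e+00,
         1.00000000e+00]])}
0.99597265625
```

View pics/top0.png

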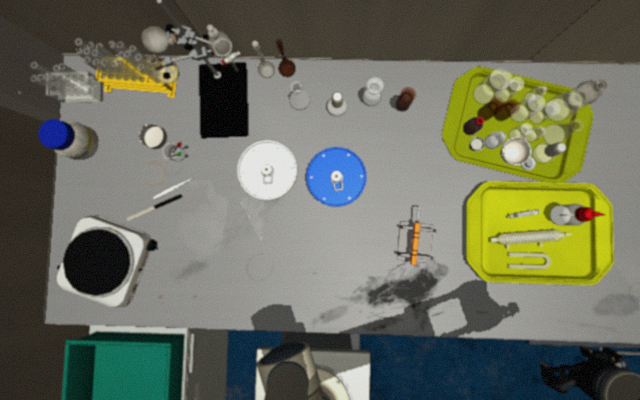

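View pics/side0.png

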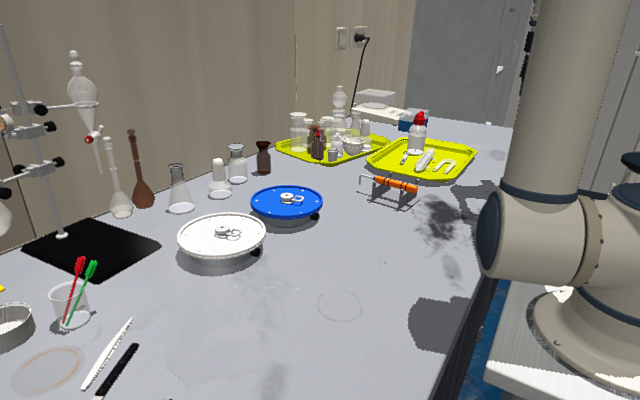

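View pics/wrist0.png

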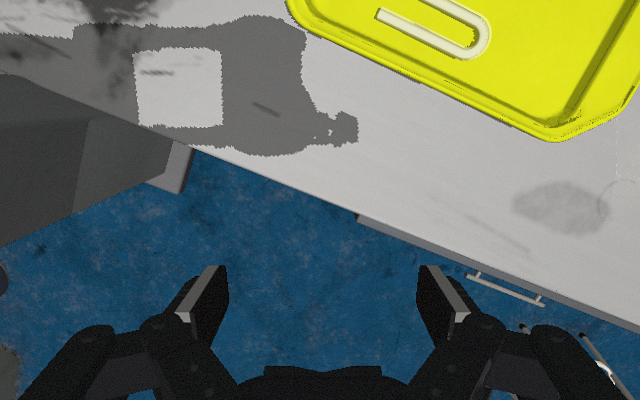

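The top view shows the blue platform at (336,177) with its loop at about (338,187). The white platform is at (267,170). The orange handle is at (415,242), with the hook towards row 208. Next I'll measure these.

```bash
cat > h.py <<'E'
import numpy as np, cv2
from rig import *
def ray(p,uv):
    K=p["K"];uv=np.atleast_2d(uv).astype(float)
    xd=(uv-[K[0,2],K[1,2]])/[K[0,0],K[1,1]]; x=xd.copy()
    for _ in range(10): x=xd/(1+p["k1"]*(x**2).sum(1,keepdims=True))
    d=np.c_[x[:,0],-x[:,1],-np.ones(len(x))]
    return p["pose"][:3,3], d@p["pose"][:3,:3].T
def plane(p,uv,z):
    o,d=ray(p,uv); return o+d*((z-o[2])/d[:,2])[:,None]
def depthpts(p,uv,dep):
    o,d=ray(p,uv); uv=np.atleast_2d(uv).astype(int)
    return o+d*dep[uv[:,1],uv[:,0]][:,None]
def proj(p,X):
    X=np.atleast_2d(X); c=(X-p["pose"][:3,3])@p["pose"][:3,:3]
    s=np.c_[c[:,0]/-c[:,2],-c[:,1]/-c[:,2]]; s*=1+p["k1"]*(s**2).sum(1,keepdims=True)
    return s*[p["K"][0,0],p["K"][1,1]]+[p["K"][0,2],p["K"][1,2]]
def big(m):
    n,l,st,c=cv2.connectedComponentsWithStats(m.astype(np.uint8)); i=1+st[1:,4].argmax(); return l==i
E
python3 - <<'E'
from h import *
for n in ("top","side"):
    im=cv2.imread(f"pics/{n}0.png");dep=np.load(f"pics/{n}0.npy");p=camera_params(n)
    hsv=cv2.cvtColor(im,cv2.COLOR_BGR2HSV)
    m=big(cv2.inRange(hsv,(5,150,120),(18,255,255))>0)
    y,x=np.nonzero(m); uv=np.c_[x,y]
    r=cv2.minAreaRect(uv.astype(np.float32)); print(n,"orange",len(x),r)
    P=plane(p,uv,54 if n=="top" else 48); c=P.mean(0); w,v=np.linalg.eigh(np.cov(P[:,:2].T)); a=v[:,1]
    t=(P[:,:2]-c[:2])@a; print(c,"dir",a,"len",np.ptp(t), "mid",c[:2]+a*(t.max()+t.min())/2)
    D=depthpts(p,uv,dep); print("depth med",np.median(D,0))
    m=cv2.inRange(hsv,(100,120,60),(125,255,255)); 
    if n=="top": m[230:]=0; m[:, :300]=0
    m=big(m>0); y,x=np.nonzero(m); print(x.min(),x.max(),y.min(),y.max())
    cs,_=cv2.findContours(m.astype(np.uint8),0,1); k=max(cs,key=len)[:,0]
    P=plane(p,k,44); 
    A=np.c_[2*P[:,:2],np.ones(len(P))]; q=np.linalg.lstsq(A,(P[:,:2]**2).sum(1),rcond=None)[0]
    print("blue",q[:2],"R",np.sqrt(q[2]+q[0]**2+q[1]**2))
im=cv2.imread("pics/top0.png")
a=cv2.resize(im[140:215,230:380],None,fx=5,fy=5,interpolation=cv2.INTER_CUBIC)
cv2.imwrite("pics/topz.png",a)
cv2.imwrite("pics/topz2.png",cv2.resize(im[195:275,380:450],None,fx=7,fy=7,interpolation=cv2.INTER_CUBIC))
im=cv2.imread("pics/side0.png")
cv2.imwrite("pics/sidez.png",cv2.resize(im[160:270,170:430],None,fx=3,fy=3,interpolation=cv2.INTER_CUBIC))
E
```

```text
top orange 187 ((414.7030029296875, 243.4702911376953), (5.2736968994140625, 41.39354705810547), 5.710592269897461)
[ 464.18665923 -270.67318598   54.        ] dir [-0.99620161  0.08707665] len 112.21292066294909 mid [ 462.59392017 -270.53396678]
depth med [ 463.90992933 -270.16616812   56.94540933]
306 365 147 206
blue [642.72539996 -51.87110326] R 82.04432964040006
side orange 245 ((395.6423034667969, 183.81153869628906), (43.414371490478516, 6.841052532196045), 15.255120277404785)
[ 458.99031151 -276.66540344   48.        ] dir [-0.98828061  0.15264811] len 125.84884686361846 mid [ 461.3756624  -277.03384061]
depth med [ 455.58755728 -267.35941747   52.38699896]
457 510 279 399
blue [128.1264427  144.32381918] R 92.95189850830378
```

View pics/topz.png

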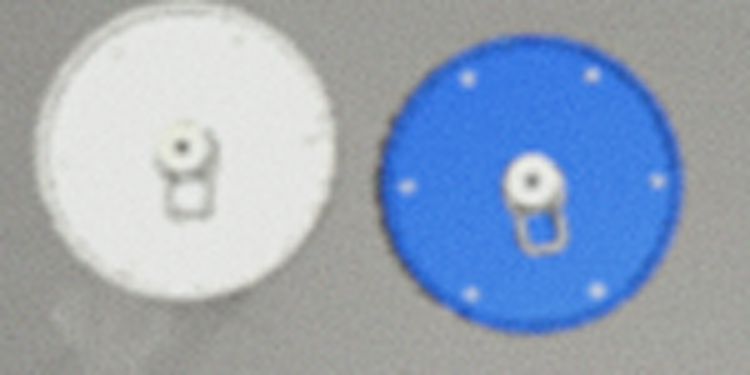

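View pics/topz2.png

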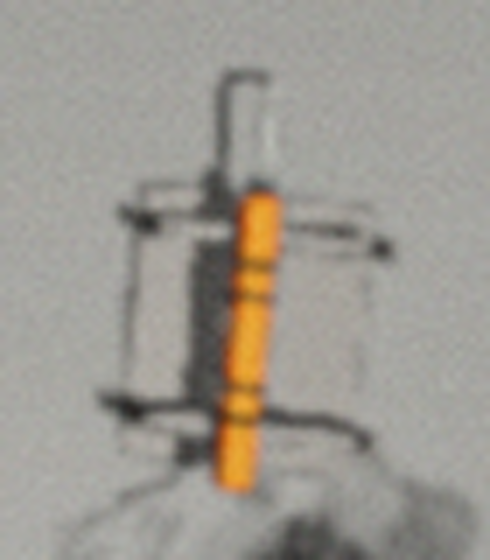

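View pics/sidez.png

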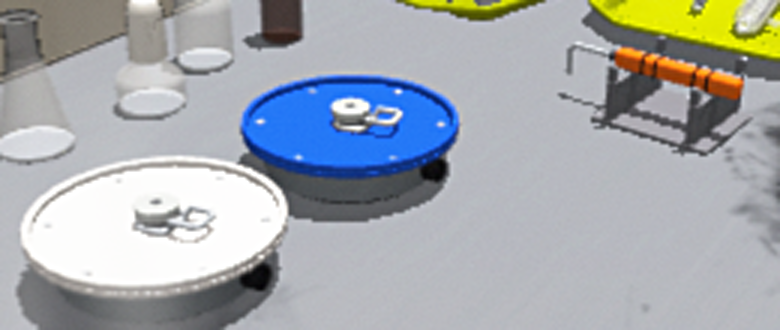

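```bash
cat >> h.py <<'E'
from scipy.spatial.transform import Rotation as Rt
def goal(x,y,z,yaw,pos=None,rot=None):
    s=state(); pos=s["position"] if pos is None else pos; rot=s["ee_rot"] if rot is None else rot
    M=Rt.from_euler("xyz",rot).as_matrix(); d=M.T@(np.array([x,y,z])-pos)
    t=-((yaw-rot[2]+np.pi)%(2*np.pi)-np.pi)
    print("frac",np.round(d/100,4),"turn",round(t/np.pi,4),"pos",pos.round(1),"rot",np.round(rot,4),"clk",round(s["clock"],2))
E
python3 - <<'E'
from h import *
goal(463.3,-270.6,150,-.087)
# clip dir: handpicked pixel zoom centres
p=camera_params("top")
f=lambda x,y:(np.array([x,y])+.5)/5-.5+[230,140]
hub=plane(p,f(531,180),53)[0]; print("hub",hub)
hw=plane(p,f(182,146),53)[0]; print("hubw",hw)
for q in [(514,205),(565,205),(523,249),(562,246),(543,252),(541,228)]: print(plane(p,f(*q),48.5)[0]-hub)
E
python3 -m crank '[[[0.45,-0.22,0,0.05],[0.95,-0.5,0,0.10],[1,-0.5,0,0.153],[1,-0.5,0,0.153]]]' 85
```

```text
frac [ 3.2358 -1.7168  0.8068] turn 0.1534 pos [ 230.7 -553.6  230.4] rot [-3.1401e+00 -1.0000e-04  3.9480e-01] clk 0.15
hub [643.24490517 -52.03028692  53.        ]
hubw [657.85824178 142.29948082  53.        ]
[-13.60150703   9.09485574  -4.5       ]
[-12.95435691 -19.17904551  -4.5       ]
[-37.98598416   3.51241952  -4.5       ]
[-35.81291585 -18.03815842  -4.5       ]
[-39.39407037  -7.60034674  -4.5       ]
[-26.07097692  -6.17940554  -4.5       ]
clock: 0.65
position: [304.4, -468.7, 231.1]
ee_rot: [-3.141, 0.0, -0.083]
ft_force: [-0.2, 0.4, 0.3]
grip_width: 85.3
```

Run:
```python
from h import *
goal(463.3,-270.6,150,-.087)
```

```text
frac [ 1.4201 -2.1058  0.8108] turn 0.0013 pos [ 304.4 -468.7  231.1] rot [-3.1415e+00  2.0000e-04 -8.2900e-02] clk 0.65
```

```bash
python3 -m crank '[[[0.3,-0.5,0.2,0],[0.6,-1,0.4,0],[0.6,-1,0.4,0]]]' 85; python3 -m crank '[[[0.4,-0.5,0.2,0],[0.82,-1.0,0.4,0.001],[0.82,-1.0,0.4,0.001],[0.82,-1.0,0.4,0.001]]]' 85
python3 - <<'E'
from h import *
goal(463.3,-270.6,150,-.087)
p=camera_params("wrist"); im,d=camera("wrist"); cv2.imwrite("pics/w1.png",im); np.save("pics/w1.npy",d); np.savez("pics/w1p.npz",**p)
E
```

```text
clock: 1.02
position: [373.1, -372.1, 189.0]
ee_rot: [-3.138, 0.002, -0.078]
ft_force: [-0.2, -1.0, -0.1]
grip_width: 84.7
clock: 1.52
position: [462.2, -283.1, 151.3]
ee_rot: [3.141, 0.001, -0.087]
ft_force: [0.0, -1.4, 0.7]
grip_width: 85.1
frac [ 0.0003 -0.1255  0.0126] turn -0.0001 pos [ 462.2 -283.1  151.3] rot [ 3.141e+00  8.000e-04 -8.730e-02] clk 1.52
```

View pics/w1.png

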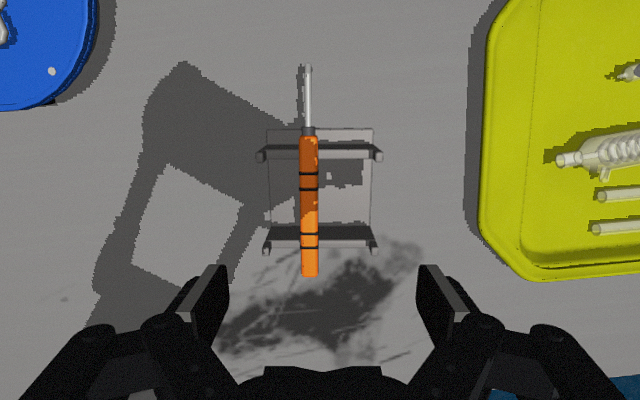

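The wrist view shows the orange handle running from (308,137) to (310,277), almost aligned with the tool, and the shank rising to (307,65). Next I'll locate it precisely.

```bash
cat > orange.py <<'E'
from h import *
def handle(im,p,z=56):
    hsv=cv2.cvtColor(im,cv2.COLOR_BGR2HSV)
    m=cv2.inRange(hsv,(3,150,80),(20,255,255)); m=big(cv2.morphologyEx(m,cv2.MORPH_CLOSE,np.ones((7,7)))>0)
    c=max(cv2.findContours(m.astype(np.uint8),0,1)[0],key=len)[:,0]
    P=plane(p,c,z)[:,:2]; (cx,cy),(w,h),a=cv2.minAreaRect(P.astype(np.float32)); 
    if w<h: w,h=h,w; a+=90
    a=(a+90)%180-90
    print("handle",cx,cy,"L,W",w,h,"yaw",np.deg2rad(a))
if __name__=="__main__":
    im=cv2.imread("pics/w1.png");p=dict(np.load("pics/w1p.npz")); handle(im,p,56); handle(im,p,48)
    d=np.load("pics/w1.npy")
    print("hook top",plane(p,(307,66),50.5)); print(depthpts(p,[(307,70),(309,220),(309,160)],d))
    goal(463.3,-270.6,150,-.087)
E
python3 orange.py
```

```text
handle 461.1084899902344 -273.5824890136719 L,W 113.65853118896484 13.421770095825195 yaw -0.09242753563423553
handle 458.49774169921875 -272.9947509765625 L,W 117.4722900390625 13.872112274169922 yaw -0.09243113090170714
hook top [[ 564.17455188 -282.79688484   50.5       ]]
[[ 561.73387547 -282.48034752   48.88379921]
 [ 453.53636579 -273.43606087   56.93034251]
 [ 499.91098239 -278.0898632    57.4989734 ]]
frac [ 0.0022 -0.1317  0.0177] turn -0.0006 pos [ 461.9 -283.7  151.8] rot [ 3.1405e+00  1.0000e-04 -8.8800e-02] clk 1.57
```

```bash
python3 -m crank '[[[-0.018,-0.106,0.3,0.001],[-0.018,-0.106,0.65,0.001],[-0.018,-0.106,0.80,0.001],[-0.018,-0.106,0.80,0.001]]]' 85
python3 - <<'E'
from h import *; from orange import handle
p=camera_params("wrist"); im,d=camera("wrist"); cv2.imwrite("pics/w2.png",im); handle(im,p)
goal(461,-273,29,-.092)
E
```

```text
clock: 2.08
position: [460.7, -272.3, 70.9]
ee_rot: [-3.141, 0.001, -0.094]
ft_force: [-0.2, -0.4, -0.2]
grip_width: 85.0
handle 460.98614501953125 -273.7292785644531 L,W 114.5644760131836 13.759687423706055 yaw -0.09049527910532855
frac [-0.0043  0.0051  0.4323] turn -0.0004 pos [ 461.5 -272.5   72.2] rot [ 3.141e+00 -6.000e-04 -9.330e-02] clk 2.12
```

View pics/w2.png

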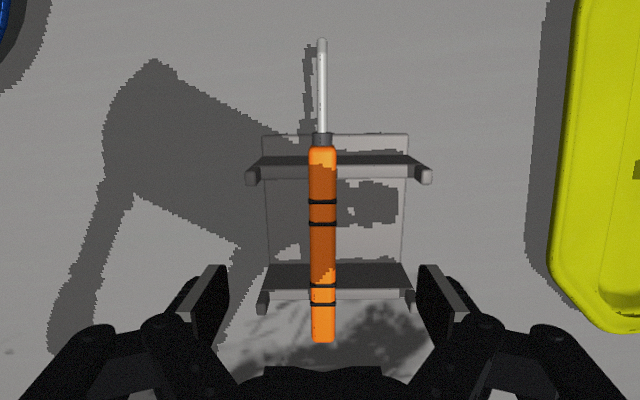

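The handle is centred between the jaws at (322,245), and its length and width match the given sizes. I'll descend and grip.

```bash
python3 -m crank '[[[-0.004,0.008,0.25,0],[-0.004,0.008,0.43,0],[-0.004,0.008,0.43,0],[-0.004,0.008,0.43,0]]]' 85; python3 -m crank '[[[0,0,0,0],[0,0,0,0],[0,0,0,0],[0,0,0,0],[0,0,0,0]]]' 0 70;python3 -m crank '[[[0,0,0,0],[0,0,0,0]]]' 0 70
python3 - <<'E'
from h import *
p=camera_params("wrist"); im,d=camera("wrist"); cv2.imwrite("pics/w3.png",im)
goal(461,-273,29,-.092)
E
```

```text
clock: 2.62
position: [461.6, -272.5, 29.3]
ee_rot: [3.141, -0.001, -0.092]
ft_force: [0.2, -0.2, 0.3]
grip_width: 84.9
clock: 3.25
position: [461.3, -272.3, 28.6]
ee_rot: [3.141, -0.0, -0.092]
ft_force: [0.4, -0.0, 1.8]
grip_width: 12.7
clock: 3.5
position: [461.3, -272.3, 28.6]
ee_rot: [3.141, -0.001, -0.092]
ft_force: [-0.5, 0.9, 2.8]
grip_width: 12.8
frac [-0.0027  0.0076 -0.0042] turn -0.0 pos [ 461.3 -272.3   28.6] rot [ 3.1415e+00 -5.0000e-04 -9.2100e-02] clk 3.55
```

View pics/w3.png

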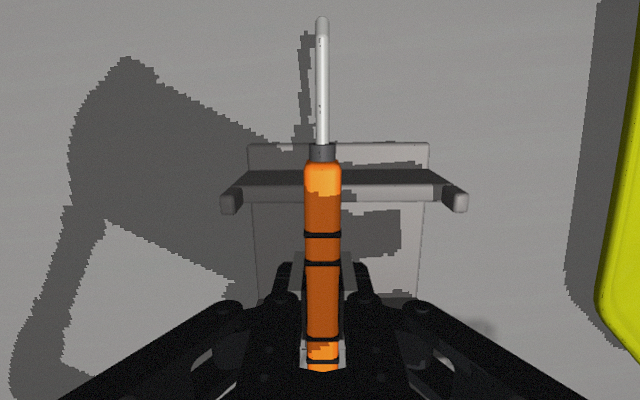

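Width is 12.8 mm, so the handle is held. Lift now, and estimate the hook position in the tool frame.

```bash
python3 -m crank '[[[0,0,-0.15,0],[0,0,-0.5,0],[0,0,-0.9,0],[0,0,-0.9,0],[0,0,-0.9,0]]]' 0 80
python3 - <<'E'
from h import *
s=state();p=camera_params("wrist"); im,d=camera("wrist"); cv2.imwrite("pics/w4.png",im)
goal(461,-273,29,-.092)
im,d=camera("side"); 
q=camera_params("side"); gp=np.array([461,-273,118.]); uv=proj(q,gp)[0].astype(int); print(uv)
cv2.imwrite("pics/s4.png",cv2.resize(im[uv[1]-60:uv[1]+60,uv[0]-100:uv[0]+60],None,fx=5,fy=5,interpolation=cv2.INTER_CUBIC)); np.save("pics/s4d.npy",d)
im,d=camera("top"); 
q=camera_params("top"); gp=np.array([530,-273,118.]); uv=proj(q,gp)[0].astype(int); print(uv)
cv2.imwrite("pics/t4.png",cv2.resize(im[uv[1]-60:uv[1]+60,uv[0]-80:uv[0]+80],None,fx=5,fy=5,interpolation=cv2.INTER_CUBIC))
E
```

```text
clock: 4.18
position: [460.9, -272.1, 117.9]
ee_rot: [-3.141, 0.001, -0.092]
ft_force: [-0.8, 0.5, -1.4]
grip_width: 12.8
frac [0.0071 0.012  0.8801] turn -0.0001 pos [ 460.6 -271.8  117. ] rot [-3.1406e+00  1.9000e-03 -9.2200e-02] clk 4.22
[397 157]
[420 218]
```

View pics/w4.png

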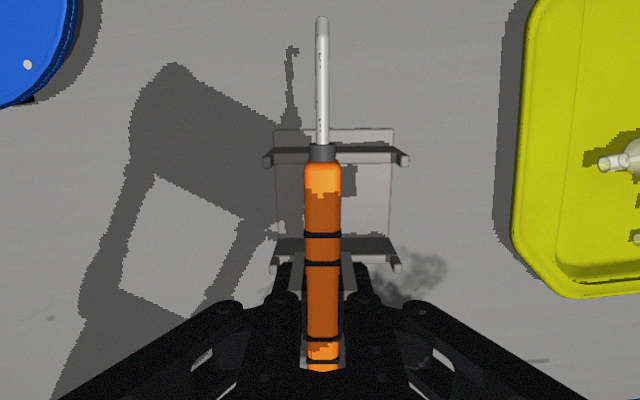

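View pics/s4.png

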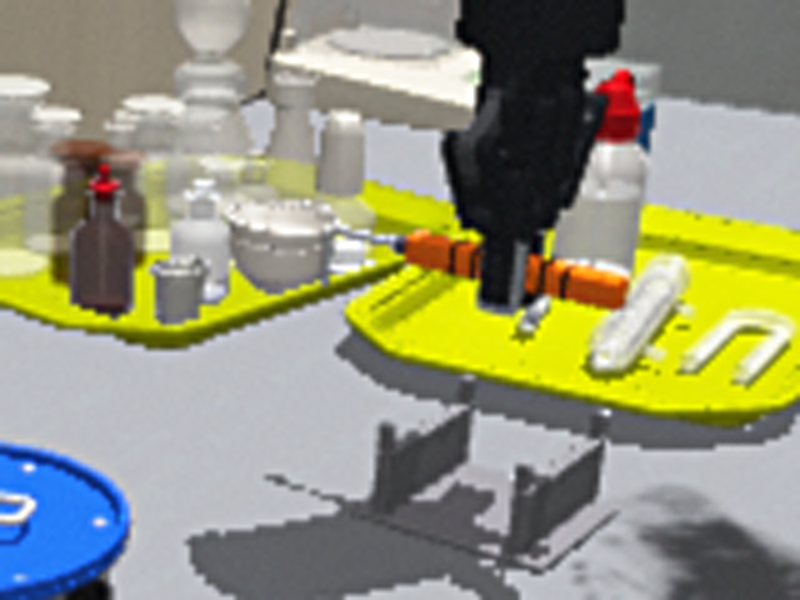

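View pics/t4.png

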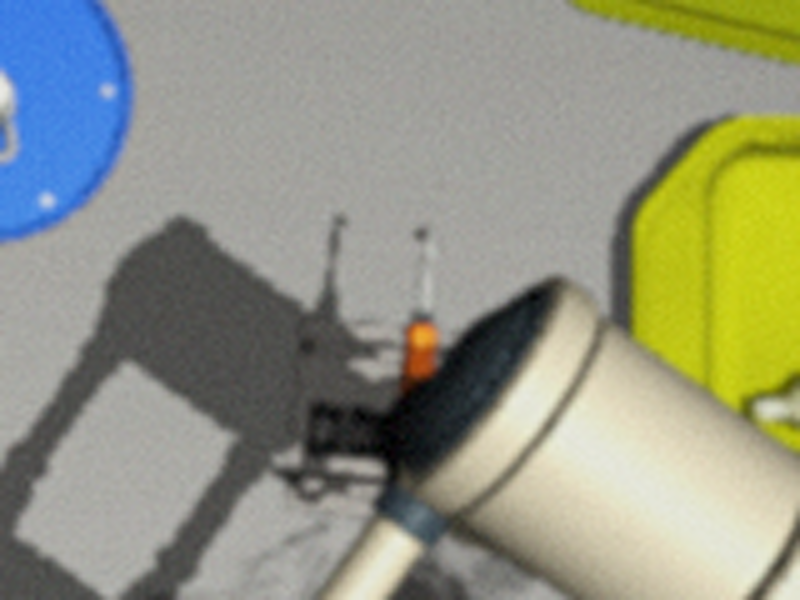

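```bash
python3 - <<'E'
from h import *
# hook in tool frame from w4 (pose just before) - use current wrist pose (arm still)
p=camera_params("wrist"); s=state(); M=Rt.from_euler("xyz",s["ee_rot"]).as_matrix(); T=s["position"]
for uv,h in [((322,162),27.4),((322,16.5),21.9),((322,28),21.9)]:
    X=plane(p,uv,T[2]+h)[0]; print(uv,M.T@(X-T))
q=camera_params("top"); f=lambda x,y:(np.array([x,y])+.5)/5-.5+[340,158]
for uv in [(421,232),(427,255),(427,300)]:
    X=plane(q,f(*uv),T[2]+21.9)[0]; print("top",M.T@(X-T))
E
python3 -m crank '[[[0.1,-0.3,-0.2,-0.03],[0.2,-0.75,-0.4,-0.06],[0.23,-1,-0.6,-0.09],[0.23,-1,-0.6,-0.09]]]' 0 80
python3 -c "
from h import *
goal(528,-43.5,180,.19)"
```

```text
(322, 162) [ 56.87997621   1.25736445 -27.55481481]
(322, 16.5) [104.68312219   1.26918669 -22.18321741]
(322, 28) [101.18942571   1.26799351 -22.17383069]
top [104.92550297  -5.93925271 -22.17302459]
top [ 93.72797304  -1.77574723 -22.14920861]
top [ 71.18564752   0.52095403 -22.09210945]
clock: 4.82
position: [494.1, -173.5, 179.2]
ee_rot: [3.141, -0.002, 0.193]
ft_force: [-0.1, -0.7, -0.9]
grip_width: 12.7
frac [ 0.5828 -1.2103 -0.0076] turn 0.0011 pos [ 494.1 -173.5  179.2] rot [ 3.1408e+00 -1.5000e-03  1.9330e-01] clk 4.83
```

```bash
python3 -m crank '[[[0.25,-0.4,0,0],[0.5,-0.8,0,0],[0.58,-1,0,0],[0.58,-1,0,0]]]' 0 80; python3 -m crank '[[[0,-0.21,0,0],[0,-0.21,0,0],[0,-0.21,0,0]]]' 0 80
python3 - <<'E'
from h import *
goal(528,-43.5,180,.19)
p=camera_params("wrist"); im,d=camera("wrist"); cv2.imwrite("pics/w5.png",im); np.save("pics/w5.npy",d); np.savez("pics/w5p.npz",**p)
cv2.imwrite("pics/w5z.png",cv2.resize(im[0:150,260:460],None,fx=4,fy=4,interpolation=cv2.INTER_CUBIC))
E
```

```text
clock: 5.32
position: [530.9, -65.1, 176.3]
ee_rot: [-3.141, 0.003, 0.191]
ft_force: [-0.3, -0.3, 0.3]
grip_width: 12.7
clock: 5.7
position: [527.1, -45.5, 178.2]
ee_rot: [3.141, 0.0, 0.19]
ft_force: [-0.6, -0.4, -0.8]
grip_width: 12.9
frac [ 0.0125 -0.0175 -0.0181] turn -0.0 pos [527.1 -45.5 178.2] rot [3.1412e+00 1.0000e-04 1.8990e-01] clk 5.7
```

View pics/w5.png

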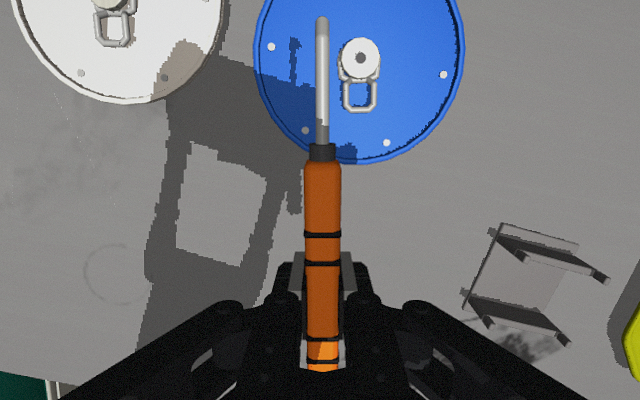

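View pics/w5z.png

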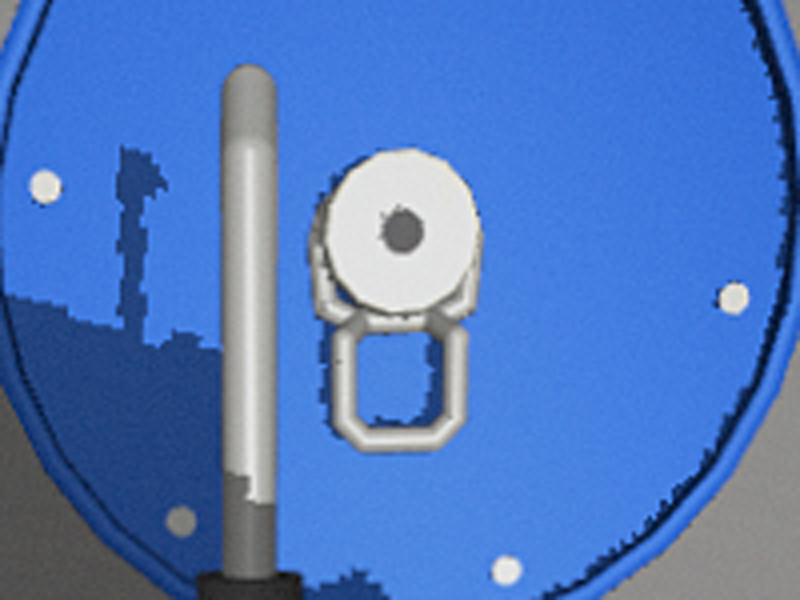

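The zoom shows the loop opening centred at about (400,380), which is full-frame (360,95). The hub is at (402,230) and the hook end at (248,65). I'll compute all of these in the tool frame.

Run:
```python
from h import *
p=dict(np.load("pics/w5p.npz")); T=np.array([527.1,-45.5,178.2]); M=Rt.from_euler("xyz",[3.1412,.0001,.1899]).as_matrix()
f=lambda x,y:(np.array([x,y])+.5)/4-.5+[260,0]
tool=lambda X:M.T@(X-T)
def g(n,uv,z):
    X=plane(p,f(*uv),z)[0]; print(n,X.round(1),"tool",tool(X).round(1)); return X
hub=g("hub",(402,231),53)
a=g("L wire",(344,385),48.5); b=g("R wire",(457,385),48.5); c=g("bottom",(400,438),48.5)
g("bot outer",(400,450),48.5);g("bot inner",(400,427),50)
d=c-hub; print("dir yaw",np.arctan2(-d[1],-d[0]),"dist",np.linalg.norm(d[:2]), "width",np.linalg.norm(a-b))
d=(a-b); print("yaw from wires? ",np.arctan2(d[1],d[0])-np.pi/2)
g("hook end",(248,65),T[2]+21.9); g("hook mid",(248,85),T[2]+21.9)
# wires direction: left wire from (344,330) to (344,420)
l=g("l1",(345,335),48.5)-g("l2",(344,415),48.5); print(np.arctan2(l[1],l[0]))
l=g("r1",(457,335),48.5)-g("r2",(458,415),48.5); print(np.arctan2(l[1],l[0]))
# blue circle
im=cv2.imread("pics/w5.png"); hsv=cv2.cvtColor(im,cv2.COLOR_BGR2HSV)
```

```text
hub [640.8 -54.2  53. ] tool [110.   29.9 125.2]
L wire [611.5 -49.5  48.5] tool [ 82.1  19.8 129.7]
R wire [615.8 -71.5  48.5] tool [ 82.2  42.2 129.7]
bottom [603.7 -62.6  48.5] tool [ 72.   31.2 129.7]
bot outer [601.4 -63.1  48.5] tool [ 69.6  31.3 129.7]
bot inner [605.7 -62.   50. ] tool [ 74.1  31.  128.2]
dir yaw 0.22362915780644008 dist 38.040363857710865 width 22.4486346581435
yaw from wires?  0.1926422152885594
hook end [630.  -26.8 200.1] tool [104.6   1.1 -21.9]
hook mid [628.5 -27.1 200.1] tool [103.1   1.1 -21.9]
l1 [620.7 -47.7  48.5] tool [ 91.5  19.8 129.7]
l2 [605.9 -50.7  48.5] tool [ 76.4  19.9 129.7]
0.19628297063789002
r1 [624.9 -69.3  48.5] tool [ 91.6  41.8 129.7]
r2 [610.2 -73.   48.5] tool [ 76.4  42.7 129.7]
0.24605078604241276
```

Loop size checks out: it is 38.0 mm from the hub against 38 given, and 22.4 mm wide against 22. Clip yaw is about 0.21. The shift to put the hook over the loop is (-18.6, 31.9) mm, with a turn of -0.0064.

```bash
python3 -m crank '[[[-0.09,0.16,0.2,-0.003],[-0.186,0.319,0.5,-0.0064],[-0.186,0.319,0.8,-0.0064],[-0.186,0.319,0.85,-0.0064],[-0.186,0.319,0.85,-0.0064]]]' 0 80
python3 - <<'E'
from h import *
s=state(); print(s["position"],s["ee_rot"])
p=camera_params("wrist"); im,d=camera("wrist"); np.savez("pics/w6p.npz",**p)
cv2.imwrite("pics/w6z.png",cv2.resize(im[0:150,220:420],None,fx=4,fy=4,interpolation=cv2.INTER_CUBIC))
for n in("side","top"):
    im,d=camera(n); q=camera_params(n); uv=proj(q,[620,-58,55])[0].astype(int); uv[1]=max(uv[1],50);print(n,uv-[70,50])
    cv2.imwrite(f"pics/{n}6z.png",cv2.resize(im[uv[1]-50:uv[1]+50,uv[0]-70:uv[0]+70],None,fx=5,fy=5,interpolation=cv2.INTER_CUBIC))
E
```

```text
clock: 6.38
position: [515.3, -80.0, 93.9]
ee_rot: [3.141, -0.0, 0.21]
ft_force: [-0.4, -0.4, -0.3]
grip_width: 12.4
[515.25888538 -79.99572841  93.88163829] [ 3.14141868e+00 -3.50331940e-04  2.10421887e-01]
side [224 145]
top [267 133]
```

View pics/w6z.png

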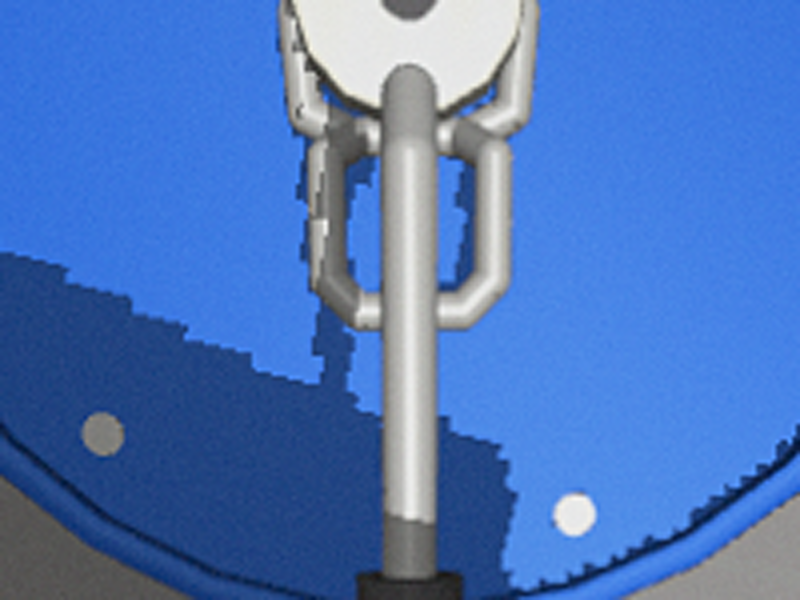

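View pics/side6z.png

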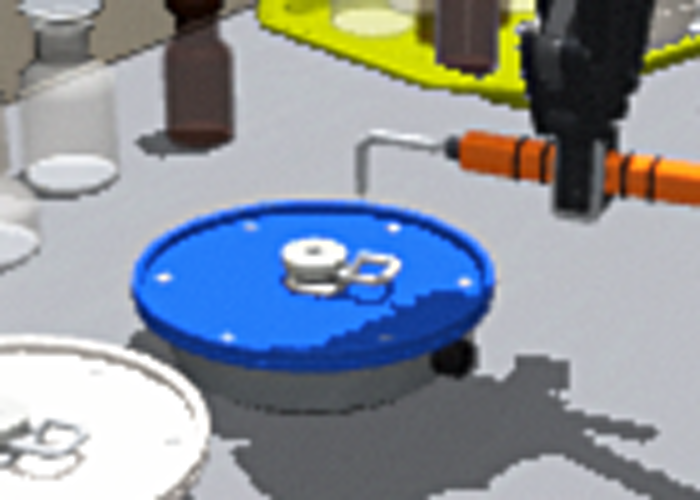

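View pics/top6z.png

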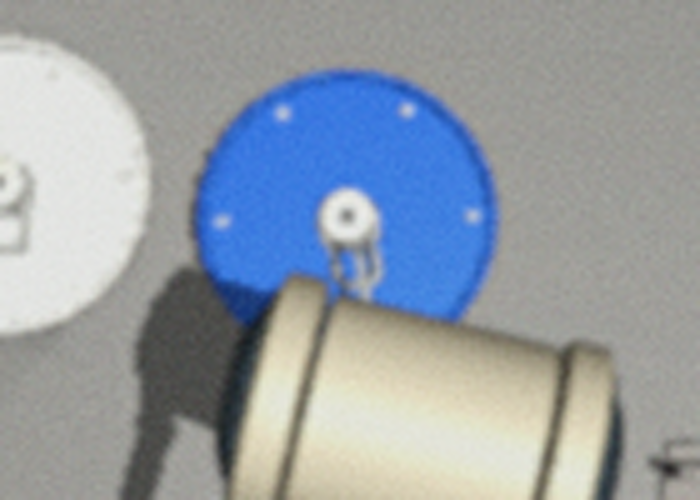

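The shank is laterally centred on the loop: the wires are at 333 and 495, and the shank is at 410. Next I'll check the x offset with both cameras.

Run:
```python
from h import *
p=dict(np.load("pics/w6p.npz")); s=state(); T=s["position"]; M=Rt.from_euler("xyz",s["ee_rot"]).as_matrix()
f=lambda x,y:(np.array([x,y])+.5)/4-.5+[220,0]
def g(n,uv,z,p=p):
    X=plane(p,f(*uv),z)[0]; print(n,X.round(1),"tool",(M.T@(X-T)).round(1)); return X
g("pin end",(410,65),T[2]+21.9); g("bottom",(412,312),48.5); g("L",(331,230),48.5); g("R",(493,230),48.5); g("hub",(409,-3),53)
q=camera_params("side"); f=lambda x,y:(np.array([x,y])+.5)/5-.5+[224,145]
g("side tip",(362,192),T[2]-10.6,q); g("side bend",(362,140),T[2]+19.4,q); g("side hub",(316,250),53,q); 
g("loop far/end corner mid",(396,263),48.5,q)
```

```text
pin end [617.5 -59.4 117. ] tool [103.6   1.3 -21.6]
bottom [603.4 -62.7  48.5] tool [89.   1.4 46.8]
L [611.3 -50.   48.5] tool [99.3 -9.3 46.8]
R [615.8 -71.1  48.5] tool [99.3 12.2 46.8]
hub [639.4 -54.6  53. ] tool [125.9   1.1  42.4]
side tip [621.2 -65.1  84.5] tool [106.    7.6  10.9]
side bend [614.2 -55.2 114.5] tool [101.3  -3.5 -19.2]
side hub [642.1 -57.6  53. ] tool [127.9   4.6  42.4]
loop far/end corner mid [608.8 -74.6  48.5] tool [91.8 14.2 46.8]
```

```bash
python3 -m crank '[[[-0.003,0,0.15,0],[-0.003,0,0.3,0],[-0.003,0,0.3,0],[-0.003,0,0.3,0]]]' 0 80; python3 -m crank '[[[0,0,0.07,0],[0,0,0.12,0],[0,0,0.12,0],[0,0,0.12,0]]]' 0 80
python3 - <<'E'
from h import *
s=state(); print(s["position"],s["ee_rot"],s["ft_force"])
p=camera_params("wrist"); im,d=camera("wrist"); np.savez("pics/w7p.npz",**p)
cv2.imwrite("pics/w7z.png",cv2.resize(im[0:150,220:420],None,fx=4,fy=4,interpolation=cv2.INTER_CUBIC))
im,d=camera("side"); cv2.imwrite("pics/side7z.png",cv2.resize(im[165:225,260:360],None,fx=8,fy=8,interpolation=cv2.INTER_CUBIC))
print([state()["position"].round(1) for _ in range(3)])
E
```

```text
clock: 7.02
position: [514.7, -79.8, 63.1]
ee_rot: [-3.141, 0.0, 0.211]
ft_force: [-0.7, -1.2, -0.6]
grip_width: 12.9
clock: 7.52
position: [514.8, -79.9, 51.4]
ee_rot: [3.142, -0.0, 0.211]
ft_force: [0.0, 0.1, 0.1]
grip_width: 12.5
[514.8286707  -79.87572101  51.3533226 ] [ 3.14151102e+00 -7.94513055e-05  2.10718920e-01] [0.00602332 0.12306397 0.11683967]
[array([514.9, -79.9,  51.5]), array([514.9, -79.9,  51.5]), array([514.9, -79.9,  51.5])]
```

View pics/w7z.png

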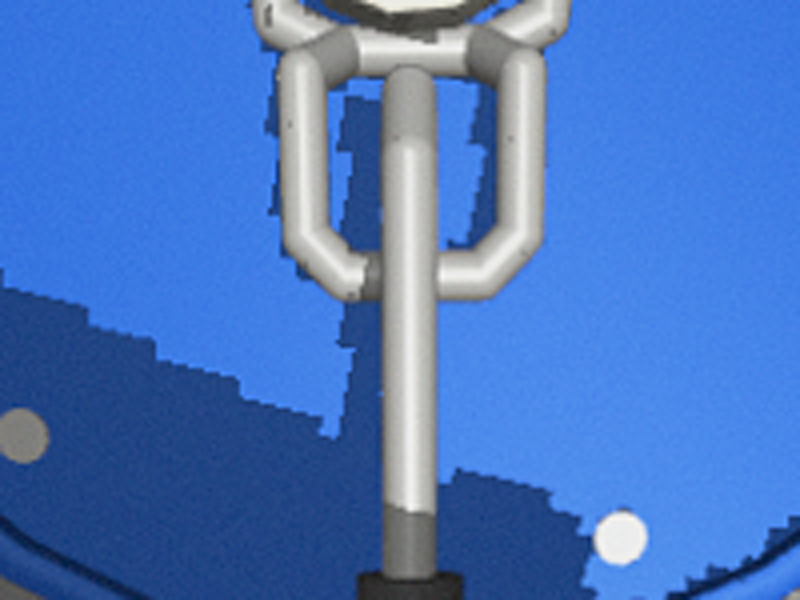

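View pics/side7z.png

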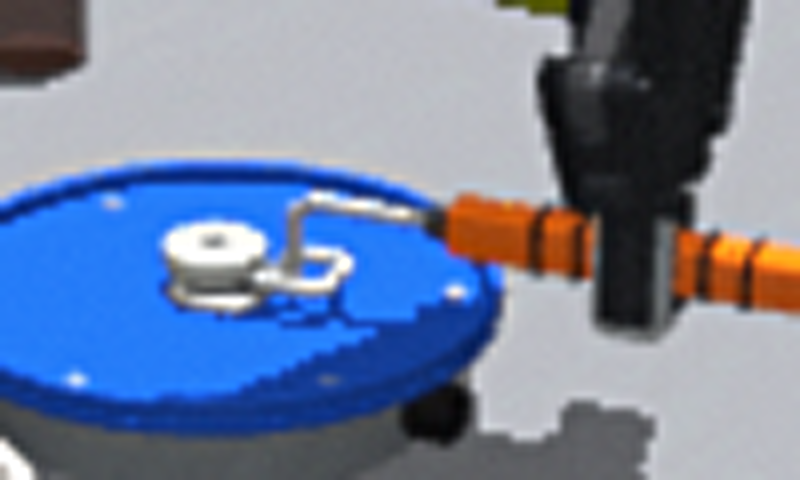

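The hook pin is inside the loop with its tip at about 41 mm, and contact force is near zero. Pull gently.

```bash
python3 -m crank '[[[-0.03,0,0,0],[-0.06,0,0,0],[-0.08,0,0,0],[-0.10,0,0,0],[-0.12,0,0,0]]]' 0 80; python3 -m crank '[[[-0.02,0,0,0],[-0.04,0,0,0],[-0.06,0,0,0],[-0.08,0,0,0],[-0.10,0,0,0]]]' 0 80
```

```text
clock: 8.25
position: [503.4, -82.3, 51.4]
ee_rot: [3.141, -0.001, 0.211]
ft_force: [3.5, 1.0, -1.8]
grip_width: 12.8
clock: 8.88
position: [493.0, -84.5, 51.3]
ee_rot: [3.142, 0.0, 0.211]
ft_force: [0.2, 0.4, -0.7]
grip_width: 12.8
```

Run:
```python
from h import *
s=state(); print(s["position"],s["ee_rot"],s["ft_force"])
im,d=camera("wrist")
cv2.imwrite("pics/w8z.png",cv2.resize(im[0:150,220:420],None,fx=4,fy=4,interpolation=cv2.INTER_CUBIC))
```

```text
[493.00516498 -84.49752534  51.33780194] [3.14154827e+00 4.34427904e-04 2.10785263e-01] [ 0.20536151  0.37935005 -0.68493653]
```

View pics/w8z.png

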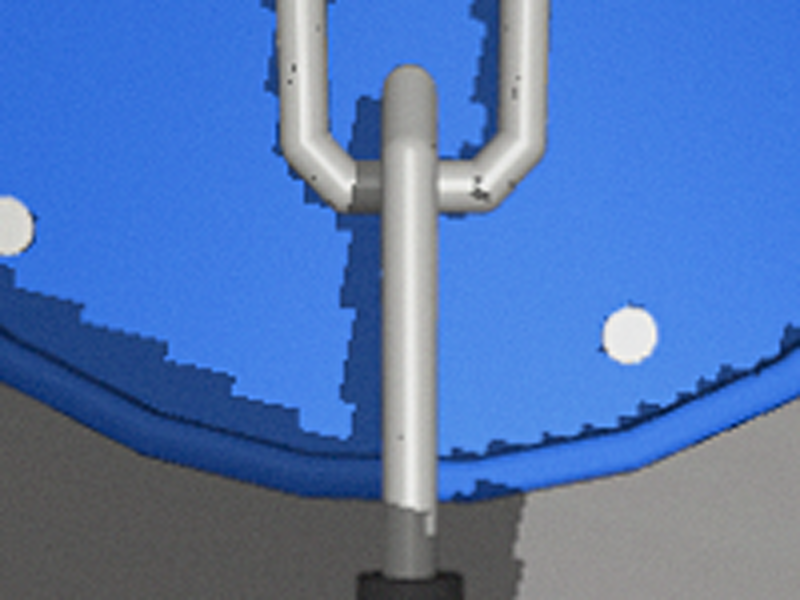

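The clip has slid along with the hook after 22 mm of travel and has snapped free. I'll pull the remaining 18.5 mm or so.

```bash
python3 -m crank '[[[-0.04,0,0,0],[-0.08,0,0,0],[-0.12,0,0,0],[-0.16,0,0,0],[-0.185,0,0,0]]]' 0 80; python3 -m crank '[[[0,0,0,0],[0,0,0,0]]]' 0 80
python3 - <<'E'
from h import *
s=state(); print(s["position"],s["ee_rot"],s["ft_force"])
im,d=camera("wrist")
cv2.imwrite("pics/w9z.png",cv2.resize(im[0:150,220:420],None,fx=4,fy=4,interpolation=cv2.INTER_CUBIC))
im,d=camera("side"); cv2.imwrite("pics/side9z.png",cv2.resize(im[165:225,260:360],None,fx=8,fy=8,interpolation=cv2.INTER_CUBIC))
E
```

```text
clock: 9.55
position: [474.9, -88.4, 51.3]
ee_rot: [3.142, -0.0, 0.211]
ft_force: [0.2, -0.6, -0.6]
grip_width: 12.6
clock: 9.8
position: [475.2, -88.3, 51.3]
ee_rot: [3.142, -0.0, 0.211]
ft_force: [0.5, 0.6, -0.5]
grip_width: 12.6
[475.24235291 -88.31391579  51.33023128] [ 3.14152770e+00 -1.01181329e-04  2.10747720e-01] [ 0.51111175  0.55507795 -0.53237552]
```

View pics/w9z.png

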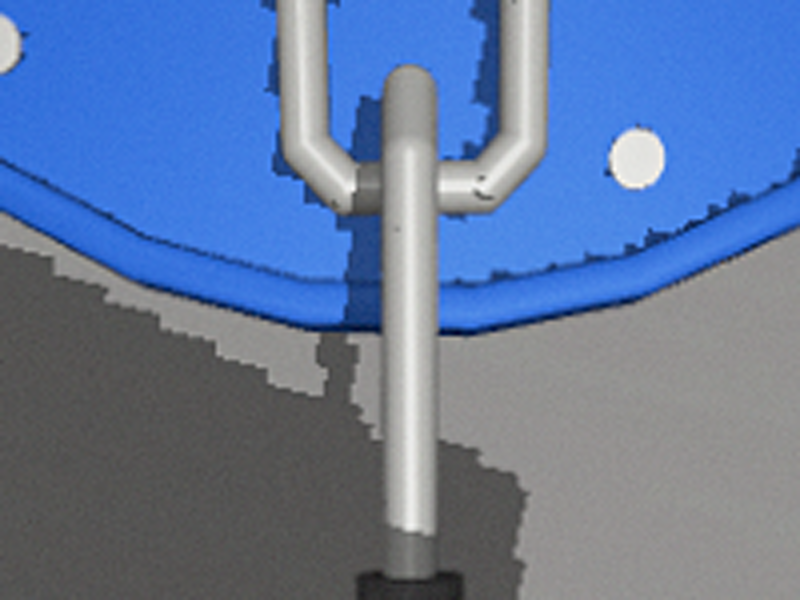

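View pics/side9z.png

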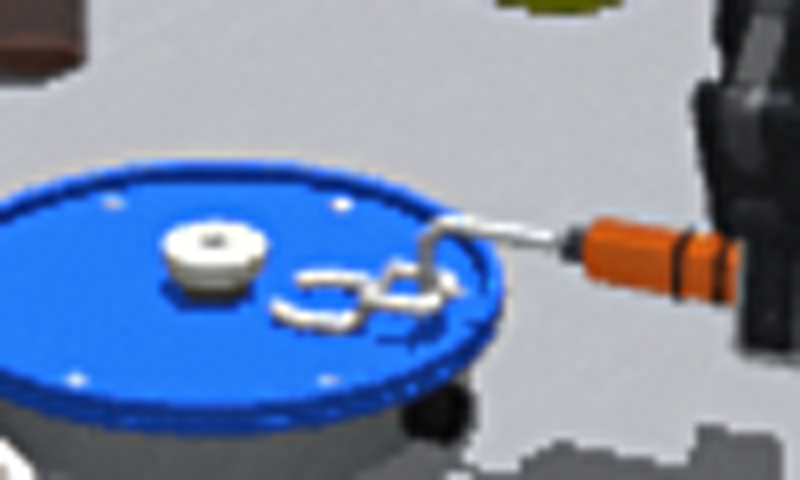

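The clip lies free of the spindle. Ease the hook forward 5 mm, off the wire, then lift straight up.

```bash
python3 -m crank '[[[0.03,0,0,0],[0.05,0,0,0],[0.05,0,-0.05,0],[0.05,0,-0.2,0],[0.05,0,-0.5,0]]]' 0 80; python3 -m crank '[[[0,0,-0.2,0],[0,0,-0.2,0],[0,0,-0.2,0]]]' 0 80
python3 - <<'E'
from h import *
s=state(); print(s["position"],s["ee_rot"],s["ft_force"])
im,d=camera("side"); cv2.imwrite("pics/side10z.png",cv2.resize(im[135:235,220:400],None,fx=4,fy=4,interpolation=cv2.INTER_CUBIC))
im,d=camera("wrist"); cv2.imwrite("pics/w10.png",im)
goal(461.3,-272.3,122,-.092)
E
```

```text
clock: 10.52
position: [479.4, -87.1, 101.6]
ee_rot: [-3.141, 0.002, 0.211]
ft_force: [0.2, 0.8, -0.8]
grip_width: 12.9
clock: 10.9
position: [479.7, -87.2, 120.5]
ee_rot: [-3.141, 0.001, 0.211]
ft_force: [-0.1, -0.7, -1.5]
grip_width: 12.7
[479.74657133 -87.20734528 120.53939216] [-3.14114439e+00  8.48528248e-04  2.10663700e-01] [-0.14402667 -0.68269764 -1.54855666]
frac [-0.5644  1.773  -0.0221] turn 0.0964 pos [479.4 -87.1 119.9] rot [-3.1405e+00  2.1000e-03  2.1070e-01] clk 11.0
```

View pics/side10z.png

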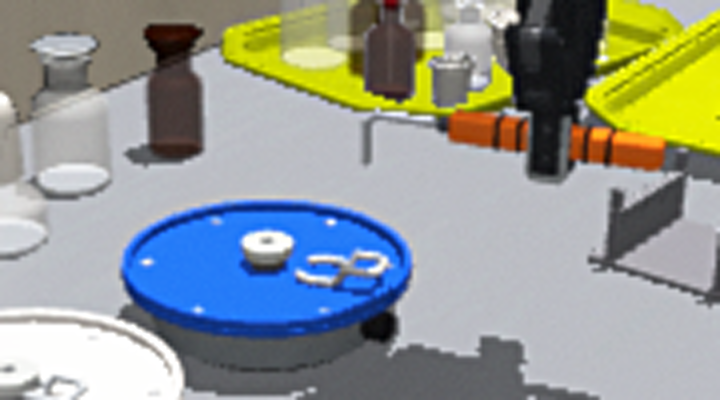

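View pics/w10.png

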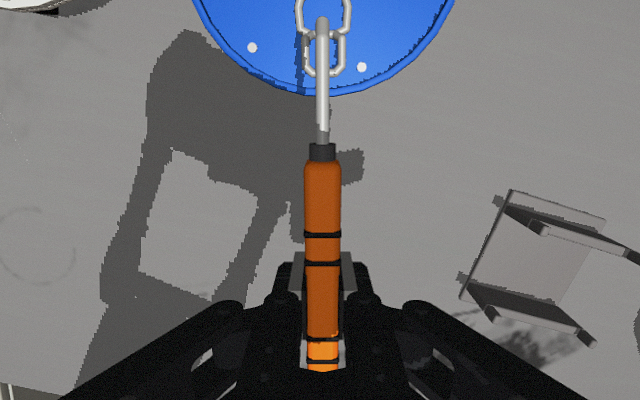

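The clip rests on the blue platform inside the lip and the hook is out of it. Return to the cradle.

```bash
python3 -m crank '[[[-0.15,0.35,-0.02,0.03],[-0.3,0.8,-0.02,0.06],[-0.35,1,-0.02,0.0964],[-0.35,1,-0.02,0.0964]]]' 0 80
python3 -c "
from h import *
goal(461.3,-272.3,122,-.092)"
```

```text
clock: 11.5
position: [466.0, -193.4, 122.0]
ee_rot: [-3.141, 0.002, -0.094]
ft_force: [-0.2, 0.9, -0.9]
grip_width: 12.8
frac [ 2.760e-02  7.904e-01 -6.000e-04] turn -0.0007 pos [ 466.  -193.4  122. ] rot [-3.1409e+00  2.1000e-03 -9.4300e-02] clk 11.5
```

```bash
python3 -m crank '[[[0.015,0.4,0,-0.0007],[0.027,0.79,0,-0.0007],[0.027,0.79,0,-0.0007],[0.027,0.79,0,-0.0007]]]' 0 80
python3 - <<'E'
from h import *
goal(461.3,-272.3,29,-.092)
im,d=camera("wrist"); cv2.imwrite("pics/w11.png",im)
E
```

```text
clock: 12.0
position: [462.2, -270.1, 122.7]
ee_rot: [-3.14, 0.001, -0.088]
ft_force: [-0.3, -0.2, -1.4]
grip_width: 12.3
frac [-0.0063  0.0236  0.9366] turn 0.0012 pos [ 462.2 -270.1  122.7] rot [-3.1403e+00  9.0000e-04 -8.8400e-02] clk 12.0
```

View pics/w11.png

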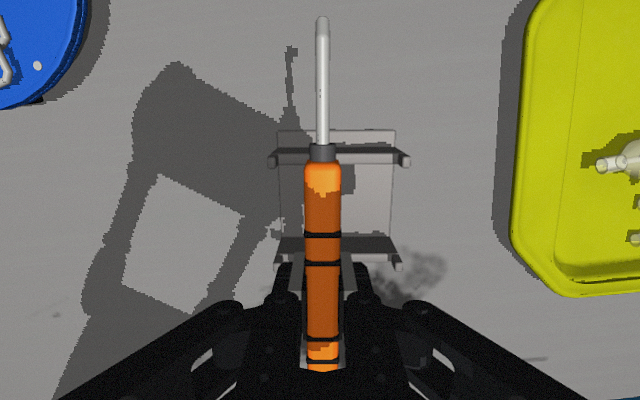

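```bash
python3 -m crank '[[[0,0.015,0.3,0.0005],[0,0.015,0.6,0.0005],[0,0.015,0.8,0.0005],[0,0.015,0.8,0.0005],[0,0.015,0.8,0.0005]]]' 0 80
python3 -c "
from h import *
goal(461.3,-272.3,29,-.092)"
```

```text
clock: 12.68
position: [462.7, -272.8, 44.6]
ee_rot: [3.141, -0.002, -0.091]
ft_force: [0.5, -0.3, -0.3]
grip_width: 12.3
frac [-0.0149 -0.0043  0.1558] turn 0.0003 pos [ 462.7 -272.8   44.6] rot [ 3.1408e+00 -1.6000e-03 -9.0900e-02] clk 12.68
```

```bash
python3 -m crank '[[[-0.01,-0.004,0.06,0],[-0.01,-0.004,0.11,0],[-0.01,-0.004,0.14,0],[-0.01,-0.004,0.152,0],[-0.01,-0.004,0.152,0]]]' 0 80; python3 -m crank '[[[0,0,0,0],[0,0,0,0]]]' 0 25
```

```text
clock: 13.3
position: [461.0, -272.3, 28.6]
ee_rot: [3.142, 0.0, -0.092]
ft_force: [-2.4, 1.7, 3.6]
grip_width: 12.7
clock: 13.55
position: [461.0, -272.3, 28.6]
ee_rot: [3.141, 0.0, -0.092]
ft_force: [-3.3, 2.3, 5.7]
grip_width: 12.6
```

It is seated, with contact at the same height as when grasped. Release.

```bash
python3 -m crank '[[[0,0,0,0],[0,0,0,0],[0,0,0,0]]]' 24 25;  python3 -m crank '[[[0,0,0,0],[0,0,0,0],[0,0,0,0],[0,0,0,0]]]' 80; python3 -m crank '[[[0,0,-0.1,0],[0,0,-0.4,0],[0,0,-0.8,0],[0,0,-1,0],[0,0,-1,0]]]' 80
python3 - <<'E'
from h import *; from orange import handle
s=state();p=camera_params("wrist"); im,d=camera("wrist"); cv2.imwrite("pics/w12.png",im); handle(im,p); print(s["position"])
E
```

```text
clock: 13.92
position: [461.1, -272.3, 27.8]
ee_rot: [-3.141, 0.0, -0.092]
ft_force: [-0.2, 0.2, 0.7]
grip_width: 23.9
clock: 14.42
position: [461.1, -272.3, 28.1]
ee_rot: [-3.142, -0.0, -0.092]
ft_force: [0.0, -0.2, -0.0]
grip_width: 80.2
clock: 15.05
position: [461.9, -272.9, 130.1]
ee_rot: [3.14, -0.003, -0.091]
ft_force: [-0.8, -0.4, -0.2]
grip_width: 80.1
handle 460.7010192871094 -273.65374755859375 L,W 114.0839614868164 13.840383529663086 yaw -0.09204830149500826
[ 461.93640505 -272.87256598  130.10394035]
```

View pics/w12.png

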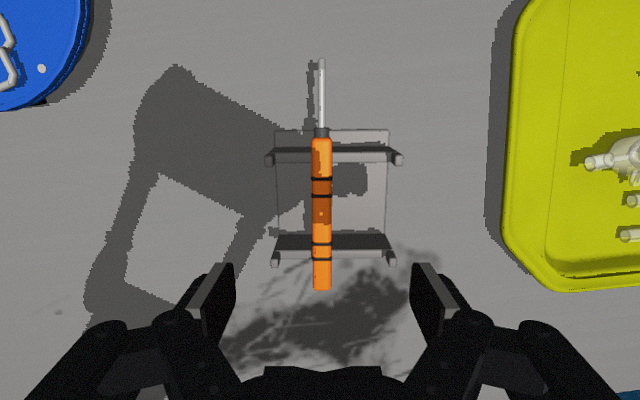

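The handle lies back across both walls, within 0.3 mm of its first reading. One last look at everything.

```bash
python3 -m crank '[[[-0.2,0.2,-0.3,0],[-0.4,0.5,-0.5,0],[-0.4,0.8,-0.5,0],[-0.4,0.8,-0.5,0],[-0.4,0.8,-0.5,0]]]' 80
python3 - <<'E'
from h import *
im,d=camera("side"); cv2.imwrite("pics/side13.png",cv2.resize(im[160:270,170:430],None,fx=3,fy=3,interpolation=cv2.INTER_CUBIC))
im,d=camera("top"); cv2.imwrite("pics/top13.png",cv2.resize(im[130:280,230:450],None,fx=3.5,fy=3.5,interpolation=cv2.INTER_CUBIC))
E
```

```text
clock: 15.72
position: [413.6, -347.5, 176.1]
ee_rot: [-3.139, 0.002, -0.092]
ft_force: [0.1, -0.3, -0.0]
grip_width: 79.9
```

View pics/side13.png

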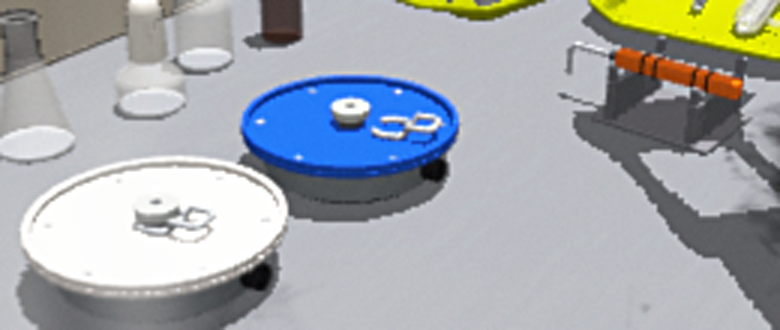

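View pics/top13.png

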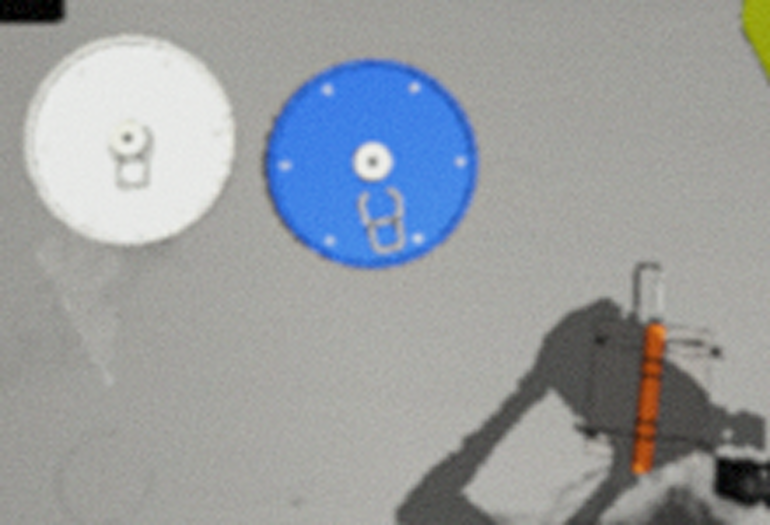

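In both views the clip lies at (382,220) in the top zoom, clear of the blue spindle. The white shaker's clip has not moved, the pick lies across its cradle, and the arm is clear.

```bash
python3 -c "
from rig import *
print(hand_in())"
```

```text
the job is handed in; nothing more can be done
None
```

I pulled the clip on the blue shaker off its spindle with the hooked pick, and it now lies free on the blue platform. The pick is back across its cradle. I handed the job in at about 16 s on the robot's clock.

- **Clip:** the final top and side views show it clear of the spindle and inside the lip. It snapped off smoothly; I read about 3.5 N while pulling. The gripper was about 130 mm out from the spindle at its closest and did not touch it.
- **White shaker:** in the last views its clip is still in its groove.
- **Pick:** after release, the handle measured within 0.3 mm and 0.002 rad of where it started, lying on both walls.
- **Arm:** it was clear of everything, with no contact force, and the highest wrist force I read was about 7 N, when setting the pick down.

**Disagreement:** the wrist and top cameras differed by about 2–3 mm. The wrist camera placed the hook and loop with the same offset, so I aligned them by their difference in that one camera. No check failed.

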